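Lengthen the thicker telescoping leg by one hole

ROBOT

A 7-joint arm with a two-finger parallel gripper is mounted at the origin on a cart in front of the work surface, level with it; the furniture and walls round the work are solid. World frame = base frame: x ahead of the robot, y to its left, z up, the work surface at z = 0. Lengths are in m, angles in rad, forces in N, time in s.
With the tool pointing down it reaches from about 0.425 to 1.025 m from the base axis. Payload 9.4 kg.
Tool frame: the origin (TCP) lies on the centre line of the jaws, within the pads' length; the fingertips stand 11 mm ahead of it and the grasp point (between the pads) lies 8 mm behind it; z points along the fingers, y is the direction in which the jaws open and shut (so a half turn about z gives the same grasp; the last joint's range is limited). The gripper opens to 93 mm and grips with 3 to 60 N. Pads are 15 mm wide; open, the fingers measure 128 mm over their backs; the gripper's body (75 mm by 188 mm) begins 65 mm behind the grasp point.
Start: joints at [-0.794, 0.599, -0.003, 1.599, 0.002, 0.943, -0.08], TCP at [0.546, 0.476, 0.23] pointing down, gripper open.
Joint ranges: [-2.57, 2.57], [-0.35, 1.97], [-1.29, 1.29], [0.11, 2.56], [-1.05, 4.19], [0.11, 1.86], [-2.63, 2.63]. Speed limits (rad/s): [2.22, 2.22, 3.01, 3.01, 3.14, 3.14, 3.14].

INTERFACE

Orientations are given as a unit quaternion [x, y, z, w].
In Python, from station import readout, vision, order gives the robot as it stands. The module is installed in compiled form; this text tells all that it offers.
- The arm moves only by the tool carry_out, never from a script. Its argument "rows" is a list of rows, each a list of 7 numbers: the finger opening in cm, from 0 to 9.3, then the shift along the tool's x, y, z in cm, then the turn, a rotation vector about the tool's x, y, z in rad. A call has 1 to 10 rows; each row shifts and turns the commanded pose from where the row before left it, along the tool's axes as they then stand; what a row does not reach is not made up. A row lasts 1/8 s, in which the tool goes at most 62.5 mm and 10.7 degrees, less where a joint would pass 70% of its speed; a pose out of reach is approached as far as the arm can. A call is refused whole if a number of a shift passes 6.25 or a number of a turn 0.188, either way. A call with a gripper value outside its range is refused whole. The fingers move at their own pace and stop on an object; "grip_force" is the grip in N (left out, the last holds). Time passes only in rows, so rows that do not move let the fingers close. It gives the time, the measured TCP pose, the force and the opening at its end, in the units of the state.
- readout.sense(): the state, without advancing time (a new reading comes with each control period).
- vision.camera(name): name is "scene" or "top"; returns a dict with "image" (400x640x3 uint8, red, green, blue), "z_map" (400x640 float32, m along the optical axis (not along the pixel's ray), 0 where there is no reading), "K" (3x3 intrinsics, pixels), "world_from_camera" (4x4, takes a point from camera to world coordinates). Camera axes: x right, y down, z forward; pixel columns grow to the right and rows downward; lengths in m; the calibration is good to about 2 mm. A picture is of the moment at which its call begins.
- order.close_job(): hands the job in, once; it reports no verdict.
The state is a dict: "clock": time; "joints": joint angles; "dq": joint speeds; "joint_efforts": joint torques, N m; "ee_pos": TCP position; "ee_rot": TCP orientation; "contact_force": force on the tool from outside, world axes, zero at the start; "wrist_torque": the same for the moment, N m; "gripper_width": finger opening in m.
Only numpy, scipy, OpenCV 4.12 (cv2) and the standard library are available. Lean on these libraries where they do the work, as an engineer would, in place of code of your own. Each camera call takes 0.05 s, during which the arm holds its last target. There are 200 camera calls.

TASK

Two telescoping square legs are clamped in holders on the bench. Lengthen the thicker one by one hole: pinch its snap button flush, slide the outer tube away from its clamp towards the foot's end until the button snaps out of the next hole, then let go. Leave the thinner leg as it is.

Things in the scene. Friction and masses are not known exactly. Their poses are not given: they have to be found in the camera images.
- thick_point (a point): point on the thicker leg's axis at its snap button, 65 mm above the bench; fixed to holder and inner steel tube. +x: along the leg, from the aluminium clamp block (131 mm behind) to the rubber foot (end 122 mm ahead at the start), the way it lengthens, roughly away from the robot; +y: out through the button; z up. Free for fingers to 25 mm below; 10 mm base plate under it
- thick_sleeve (a joint): slide of the thicker leg's outer tube, m: 0 at the start, 0.040 in the next hole (longer), 1 mm play. Aluminium, 34 mm square; black collar 58 mm behind the button at the start. Its +y wall (2.5 mm) has three holes 40 mm apart; the button is in the middle one, the next is nearer the collar. Gripped with the button flush it slides with about 10 N; the button stays and snaps out, stopping it
- thick_button (a joint): how far the thicker leg's snap button is pressed in, m: 0 fully out, 0.007 flush (about 4 N), 0.0095 under the tube's wall. Steel dome 14 mm across, 7 mm proud of the outer tube's side, so tube and button measure 41 mm across; fingers closing level across the tube here press it flush and hold the outer tube. It stays with the inner tube
- thin_sleeve (a joint): slide of the other leg's outer tube, m: 0 at the start, to be left there. Same build, but the outer tube is 22 mm square and its button 5 mm proud. Between and behind the legs stand a glue bottle (146 mm high) and a toggle clamp fixture with a red lever (212 mm high): pass above them

How it is judged:
By the outcome, as a careful person would: the job done as asked, in the order asked, and still so for the second after the job is handed in, with the robot touching nothing.
It also fails if it takes over 32 s, if anything falls off the work surface, if the arm or the gripper's body presses on something with over 40 N, if the wrist force passes 120 N, or if a joint passes its speed limit or range.

## Working session

There is one attempt and no reset: what is moved stays moved. The work goes in short steps, Python scripts to look and compute and a tool call to move; the robot and the scene stay as the last step left them, time stands still between calls to the robot, and variables do not carry over. Pictures are saved under pics/ and viewed, about 8 in all and at most 12, crops included, and the job is handed in when it is done.

Besides the shell and the picture viewer there is one more tool, called after ">>>" in YAML: its name, and indented under it one key for each argument. carry_out: Moves the arm, as the interface text tells. Its arguments: {"type":"object","properties":{"rows":{"type":"array"},"grip_force":{"type":"number"}},"required":["rows"]}

```bash
mkdir -p pics; cat > h.py <<'E'
import numpy as np, cv2
from station import readout, vision, order
def snap(name, f):
    c=vision.camera(name); np.savez(f'{f}.npz',**c); cv2.imwrite(f'pics/{f}.png',c['image'][:,:,::-1]); return c
def pt(c,u,v,r=1):
    z=c['z_map'][v-r:v+r+1,u-r:u+r+1]; z=np.median(z[z>0]); K=c['K']
    p=np.array([(u-K[0,2])/K[0,0]*z,(v-K[1,2])/K[1,1]*z,z,1]); return (c['world_from_camera']@p)[:3]
E
python3 -c "
from h import *
s=readout.sense();print(s['clock'],s['ee_pos'],s['ee_rot'],s['gripper_width'])
for n in('top','scene'):
  c=snap(n,n+'1');print(c['K'][0,0],c['world_from_camera'].round(3).tolist())
"
```

```text
0.0 [0.54618038 0.47609999 0.22877459] [ 4.14036731e-01  9.10259871e-01 -7.04838002e-04 -2.36035136e-04] 0.09323991787675222
414.658125630587 [[-0.027, -0.995, 0.099, 0.416], [-0.999, 0.031, 0.036, -0.091], [-0.039, -0.097, -0.994, 0.958], [0.0, 0.0, 0.0, 1.0]]
466.11814190173067 [[0.742, -0.449, 0.498, 0.036], [-0.67, -0.519, 0.53, -0.613], [0.021, -0.727, -0.687, 0.79], [0.0, 0.0, 0.0, 1.0]]
```

View pics/top1.png

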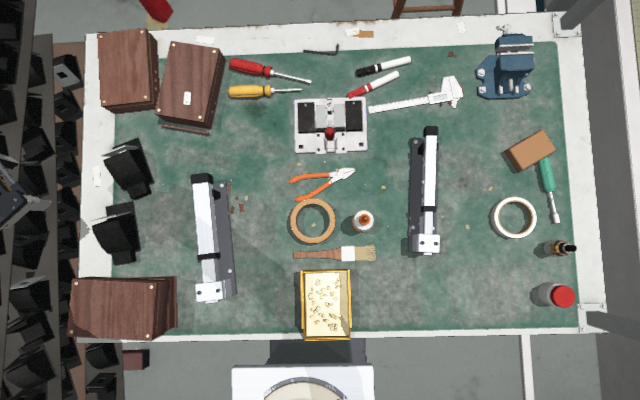

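View pics/scene1.png

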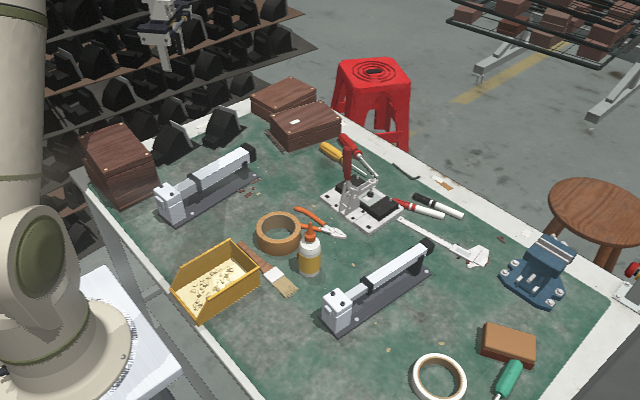

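Top view: the left leg (about column 205, rows 175–300) and the right leg (about column 428, rows 125–255) both point away from the robot; the bottle is at (363,220) and the toggle clamp at (330,130). The left one looks thicker, so I'll enlarge both to check.

```bash
python3 -c "
from h import *
a=cv2.imread('pics/top1.png');s=cv2.imread('pics/scene1.png')
f=lambda i,x,y,w,h,k:cv2.resize(i[y:y+h,x:x+w],None,fx=k,fy=k,interpolation=cv2.INTER_CUBIC)
A=np.hstack([f(a,175,165,75,145,4),f(a,395,115,75,145,4)])
cv2.imwrite('pics/c1.png',A); cv2.imwrite('pics/c2.png',np.vstack([f(s,145,135,130,95,3),f(s,310,230,130,105,3)]))
c=np.load('top1.npz')
for u,v in((203,185),(205,205),(207,235),(209,260),(211,291),(430,150),(428,200),(428,243),(228,285),(363,220),(330,130)):print(u,v,pt(c,u,v).round(4))
# cross profiles
for v in (200,215,230): print(v,[ (u,*pt(c,u,v,0).round(3)) for u in range(192,222,3)])
for v in (160,190): print(v,[ (u,*pt(c,u,v,0).round(3)) for u in range(414,446,3)])
"
```

```text
203 185 [0.5547 0.1968 0.0819]
205 205 [0.5112 0.1923 0.0821]
207 235 [0.4468 0.1882 0.0813]
209 260 [0.3937 0.1847 0.0788]
211 291 [0.3296 0.1776 0.0882]
430 150 [ 0.6157 -0.2938  0.0746]
428 200 [ 0.5079 -0.284   0.0746]
428 243 [ 0.4171 -0.2775  0.0831]
228 285 [0.3367 0.1554 0.0367]
363 220 [ 0.4662 -0.1417  0.1278]
330 130 [ 0.6281 -0.0821  0.2136]
200 [(192, np.float64(0.533), np.float64(0.249), np.float64(0.002)), (195, np.float64(0.523), np.float64(0.214), np.float64(0.081)), (198, np.float64(0.523), np.float64(0.208), np.float64(0.08)), (201, np.float64(0.522), np.float64(0.201), np.float64(0.083)), (204, np.float64(0.522), np.float64(0.194), np.float64(0.084)), (207, np.float64(0.522), np.float64(0.189), np.float64(0.079)), (210, np.float64(0.522), np.float64(0.182), np.float64(0.08)), (213, np.float64(0.525), np.float64(0.184), np.float64(0.053)), (216, np.float64(0.53), np.float64(0.19), np.float64(0.009)), (219, np.float64(0.53), np.float64(0.184), np.float64(0.007))]
215 [(192, np.float64(0.497), np.float64(0.248), np.float64(0.005)), (195, np.float64(0.497), np.float64
[... 1907 characters left out ...]
at64(0.539), np.float64(-0.268), np.float64(0.005)), (417, np.float64(0.538), np.float64(-0.274), np.float64(0.011)), (420, np.float64(0.539), np.float64(-0.282), np.float64(0.007)), (423, np.float64(0.532), np.float64(-0.278), np.float64(0.057)), (426, np.float64(0.529), np.float64(-0.28), np.float64(0.077)), (429, np.float64(0.529), np.float64(-0.287), np.float64(0.074)), (432, np.float64(0.529), np.float64(-0.293), np.float64(0.077)), (435, np.float64(0.537), np.float64(-0.316), np.float64(0.007)), (438, np.float64(0.537), np.float64(-0.323), np.float64(0.006)), (441, np.float64(0.538), np.float64(-0.331), np.float64(-0.0)), (444, np.float64(0.538), np.float64(-0.338), np.float64(0.001))]
```

View pics/c1.png

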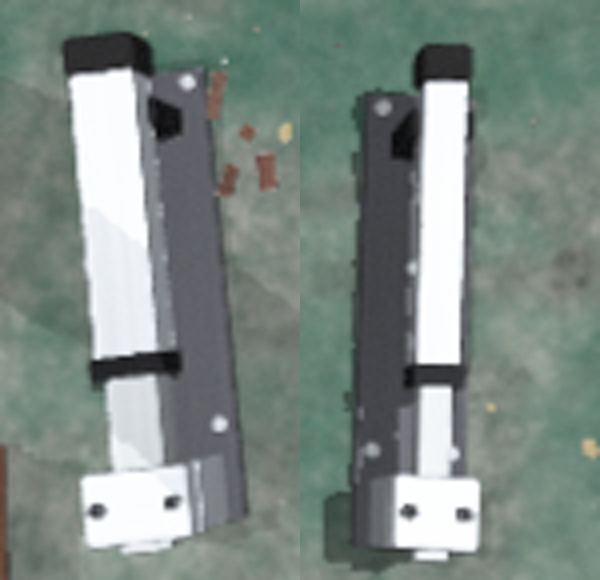

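View pics/c2.png

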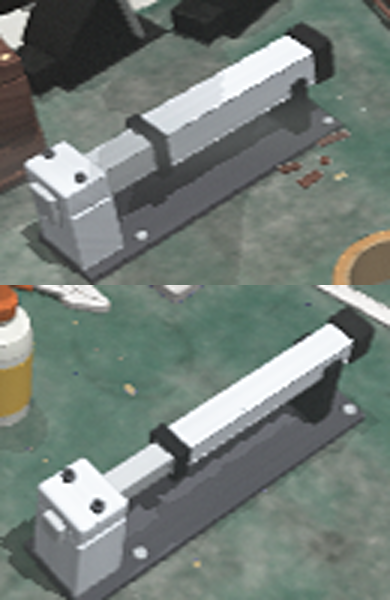

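The left leg is the thicker one (34 mm wide, top at z 82 mm). Its button is on the far, robot-left side. Next I'll get the axis and stations along it.

```bash
cat > m.py <<'E'
from h import *
def cloud(c):
    K=c['K'];v,u=np.mgrid[0:400,0:640];z=c['z_map'];P=np.stack([(u-K[0,2])/K[0,0]*z,(v-K[1,2])/K[1,1]*z,z,np.ones_like(z)],-1)
    W=(P@c['world_from_camera'].T)[...,:3]; W[z==0]=np.nan; return W
if __name__=='__main__':
    c=np.load('top1.npz');W=cloud(c);img=c['image'].astype(int).sum(-1)
    m=(W[...,2]>.075)&(W[...,2]<.1)&(W[...,0]>.30)&(W[...,0]<.62)&(abs(W[...,1]-.19)<.05)
    P=W[m];g=img[m]
    # tube centreline: mid of y edges per x slice
    xs=np.arange(.42,.555,.008);mid=[];
    for x in xs:
        q=P[abs(P[:,0]-x)<.004]; mid.append((q[:,1].min()+q[:,1].max())/2)
    k,b=np.polyfit(xs,mid,1);th=np.arctan(k);e=np.array([np.cos(th),np.sin(th)]);n=np.array([-e[1],e[0]]);o=np.array([.46,k*.46+b])
    print('th deg',np.degrees(th),'o',o,'z',np.median(P[:,2]),'res',np.std(np.array(mid)-k*xs-b))
    s=(P[:,:2]-o)@e;t=(P[:,:2]-o)@n
    for a in np.arange(-.16,.15,.004):
        q=(abs(s-a)<.002)
        if q.sum():print(round(a,3),q.sum(),'bright',int(np.median(g[q])),'t',t[q].min().round(4),t[q].max().round(4),'z',np.median(P[q,2]).round(4))
    print('smin/max',s.min(),s.max())
    r=(W[...,0]>.3)&(W[...,0]<.7)&(W[...,1]>.05)&(W[...,1]<.6);print('zmax nearby',np.nanmax(W[r],0), W[r][np.nanargmax(W[r][:,2])])
    r=(W[...,0]>.33)&(W[...,0]<.62)&(abs(W[...,1]-.19)<.13);print('near leg zmax',np.nanmax(W[r][:,2]))
    sc=np.load('scene1.npz');V=cloud(sc);
    r=(V[...,2]>.02)&(V[...,2]<.06)
    S=(V[...,:2]-o)@e;T=(V[...,:2]-o)@n;r&=(abs(T)<.05)&(S>-.05)&(S<.13)&(sc['image'].astype(int).sum(-1)<150)
    print('support s',np.percentile(S[r],[2,50,98]),'t',np.percentile(T[r],[2,98]),'z',np.percentile(V[r][:,2],[2,98]))
E
python3 m.py
```

```text
th deg 5.210716659379108 o [0.46       0.19419387] z 0.08196381366787286 res 0.00034623259683032954
-0.156 17 bright 593 t -0.0143 0.0127 z 0.0775
-0.152 25 bright 670 t -0.0239 0.0146 z 0.0795
-0.148 49 bright 722 t -0.0279 0.0268 z 0.0883
-0.144 57 bright 759 t -0.0278 0.0269 z 0.0885
-0.14 55 bright 759 t -0.0283 0.0262 z 0.0883
-0.136 50 bright 759 t -0.0275 0.0256 z 0.0883
-0.132 56 bright 714 t -0.0284 0.028 z 0.0888
-0.128 53 bright 749 t -0.0281 0.028 z 0.089
-0.124 54 bright 759 t -0.0286 0.0269 z 0.0885
-0.12 53 bright 759 t -0.028 0.0256 z 0.0882
-0.116 53 bright 756 t -0.0283 0.0267 z 0.0882
-0.112 45 bright 637 t -0.0274 0.026 z 0.0839
-0.108 23 bright 699 t -0.0125 0.0134 z 0.0772
-0.104 24 bright 674 t -0.0125 0.0136 z 0.0784
-0.1 23 bright 658 t -0.0132 0.0133 z 0.078
-0.096 25 bright 655 t -0.0137 0.013 z 0.0785
-0.092 24 bright 654 t -0.0138 0.0114 z 0.0788
-0.088 27 bright 655 t -0.0143 0.0137 z 0.0781
-0.084 26 bright 659 t -0.0139 0.0134 z 0.0783
-0.08 23 bright 661 t -0.0129 0.0128 z 0.079
-0.076 25 bright 659 t -0.0135 0.0126 z 0.0787
-0.072 22 bright 665 t -0.
[... 1786 characters left out ...]
6 t -0.0171 0.018 z 0.0813
0.088 32 bright 756 t -0.0167 0.0167 z 0.0814
0.092 30 bright 756 t -0.0166 0.0166 z 0.0817
0.096 29 bright 756 t -0.0166 0.0163 z 0.0807
0.1 36 bright 500 t -0.0185 0.0188 z 0.083
0.104 35 bright 136 t -0.0201 0.0206 z 0.0837
0.108 33 bright 141 t -0.0192 0.0195 z 0.0842
0.112 37 bright 138 t -0.0198 0.0189 z 0.0843
0.116 34 bright 137 t -0.0192 0.0177 z 0.0843
0.12 22 bright 135 t -0.0195 0.0173 z 0.0827
smin/max -0.15650761136241997 0.12163472130453493
zmax nearby [0.69999867 0.52287257 0.34760113] [0.49335564 0.41340653 0.34760113]
near leg zmax 0.1277100224170924
support s [0.07624373 0.10838246 0.11630683] t [-0.02164592 -0.01511665] z [0.05014064 0.05897762]
```

```bash
python3 -c "
from m import *
W=cloud(np.load('top1.npz'))
for u0,u1,v0,v1 in((105,155,135,200),(90,140,200,270),(70,180,275,340),(95,160,25,110),(300,352,268,340)):
  w=W[v0:v1,u0:u1].reshape(-1,3);q=w[w[:,2]>.03];print(q.min(0).round(3),q.max(0).round(3))
for u in range(10,180,12): print(u,W[200,u].round(3),W[180,u].round(3))
o=np.array([.46,.1942]);s=readout.sense()
from scipy.spatial.transform import Rotation as R
Rt=R.from_quat(s['ee_rot']).as_matrix();print(Rt.round(3))
th=np.radians(5.21);x=[-np.cos(th),-np.sin(th),0];y=[-np.sin(th),np.cos(th),0]
G=np.column_stack([x,y,np.cross(x,y)]);print(G.round(3),R.from_matrix(Rt.T@G).as_rotvec())
G2=G*[-1,-1,1];print(R.from_matrix(Rt.T@G2).as_rotvec())
d=np.array([*o,.057])-s['ee_pos'];print('in G',G.T@d*100)
"
```

```text
[0.538 0.344 0.03 ] [0.658 0.428 0.085]
[0.389 0.373 0.03 ] [0.506 0.445 0.085]
[0.239 0.277 0.03 ] [0.365 0.457 0.129]
[0.734 0.303 0.03 ] [0.93  0.454 0.067]
[ 0.215 -0.114  0.03 ] [ 0.365 -0.008  0.069]
10 [0.5   0.41  0.344] [0.536 0.432 0.319]
22 [0.499 0.392 0.343] [ 0.605  0.71  -0.058]
34 [0.503 0.395 0.315] [ 0.607  0.69  -0.074]
46 [0.513 0.435 0.231] [ 0.614  0.691 -0.119]
58 [ 0.566  0.695 -0.175] [ 0.63   0.723 -0.213]
70 [ 0.57   0.685 -0.212] [ 0.633  0.701 -0.233]
82 [ 0.541  0.515 -0.   ] [ 0.589  0.517 -0.   ]
94 [0.54  0.484 0.004] [0.588 0.487 0.001]
106 [ 0.54   0.457 -0.001] [ 0.588  0.459 -0.002]
118 [0.538 0.427 0.001] [0.577 0.4   0.052]
130 [0.537 0.397 0.003] [0.578 0.378 0.042]
142 [0.536 0.369 0.002] [0.579 0.355 0.032]
154 [0.535 0.34  0.003] [0.583 0.34  0.003]
166 [0.535 0.311 0.002] [0.582 0.31  0.005]
178 [0.534 0.282 0.002] [0.582 0.284 0.   ]
[[-0.657  0.754 -0.001]
 [ 0.754  0.657 -0.001]
 [-0.    -0.001 -1.   ]]
[[-0.996 -0.091 -0.   ]
 [-0.091  0.996  0.   ]
 [ 0.     0.    -1.   ]] [-1.32212729e-03 -5.50711107e-04 -9.44620839e-01]
[-6.54344082e-04  1.57092559e-03  2.19697124e+00]
in G [ 11.14024306 -27.29409344  17.18807096]
```

>>> carry_out:
  rows:
    - [9.3,0,0,0,0,0,-0.16]
    - [9.3,0,0,0,0,0,-0.16]
    - [9.3,0,0,0,0,0,-0.16]
    - [9.3,0,0,0,0,0,-0.16]
    - [9.3,0,0,0,0,0,-0.16]
    - [9.3,0,0,0,0,0,-0.145]
  grip_force: 40

```text
clock: 0.85
ee_pos: [0.5464, 0.4762, 0.2291]
ee_rot: [-0.048, 0.999, -0.0, -0.0]
contact_force: [0.9, -0.1, -0.3]
gripper_width: 0.0931
```

>>> carry_out:
  rows:
    - [9.3,1.4,-3.4,0,0,0,0]
    - [9.3,1.4,-3.4,0,0,0,0]
    - [9.3,1.4,-3.4,0,0,0,0]
    - [9.3,1.4,-3.4,0,0,0,0]
    - [9.3,1.4,-3.4,0,0,0,0]
    - [9.3,1.4,-3.4,0,0,0,0]
    - [9.3,1.4,-3.4,0,0,0,0]
    - [9.3,1.3,-3.4,0,0,0,0]
    - [9.3,0,0,0,0,0,0]

```text
clock: 1.98
ee_pos: [0.46, 0.1926, 0.2295]
ee_rot: [-0.044, 0.999, -0.001, -0.0]
contact_force: [-1.0, 0.1, 0.1]
gripper_width: 0.093
```

```bash
cat > e.py <<'E'
from h import *
from scipy.spatial.transform import Rotation as R
s=readout.sense();Rt=R.from_quat(s['ee_rot']).as_matrix()
th=np.radians(5.21);x=[-np.cos(th),-np.sin(th),0];y=[-np.sin(th),np.cos(th),0]
G=np.column_stack([x,y,np.cross(x,y)])
print(s['clock'],s['ee_pos'].round(4),s['gripper_width'],np.round(s['contact_force'],1),s['joints'].round(2) if hasattr(s['joints'],'round') else s['joints'])
print('turn',R.from_matrix(Rt.T@G).as_rotvec().round(4),'shift cm in tool',(Rt.T@(np.array([.4600,.1942,.057])-s['ee_pos'])*100).round(2))
E
python3 e.py; python3 -c "
from h import *
snap('top','top2');c=cv2.imread('pics/top2.png')[130:330,130:330];cv2.imwrite('pics/top2c.png',cv2.resize(c,None,fx=2.5,fy=2.5))"
```

```text
1.975 [0.46   0.1926 0.2295] 0.09302048648078097 [-1.   0.1  0.1] [-0.29  0.34 -0.29  2.09  0.15  0.72  0.98]
turn [-0.0016 -0.001  -0.003 ] shift cm in tool [-0.03  0.19 17.25]
```

>>> carry_out:
  rows:
    - [9.3,0,0.16,2,0,0,0]
    - [9.3,0,0,2.5,0,0,0]
    - [9.3,0,0,2.5,0,0,0]
    - [9.3,0,0,2.5,0,0,0]
    - [9.3,0,0,2.5,0,0,0]
    - [9.3,0,0,2.5,0,0,0]
    - [9.3,0,0,1.5,0,0,0]
    - [9.3,0,0,1.2,0,0,0]
    - [9.3,0,0,0,0,0,0]

```text
clock: 3.15
ee_pos: [0.4604, 0.1973, 0.0571]
ee_rot: [-0.046, 0.999, -0.0, -0.0]
contact_force: [-0.8, -0.7, 0.7]
gripper_width: 0.0931
```

```bash
python3 e.py; python3 -c "
from h import *
snap('scene','sc2');c=cv2.imread('pics/sc2.png')[80:240,100:320];cv2.imwrite('pics/sc2c.png',cv2.resize(c,None,fx=3,fy=3))"
```

```text
3.15 [0.4604 0.1973 0.0571] 0.09308471757508964 [-0.8 -0.7  0.7] [-0.41  0.62 -0.15  2.23  0.3   0.31  0.84]
turn [-0.0004 -0.0008  0.0008] shift cm in tool [ 0.07 -0.3   0.01]
```

View pics/sc2c.png

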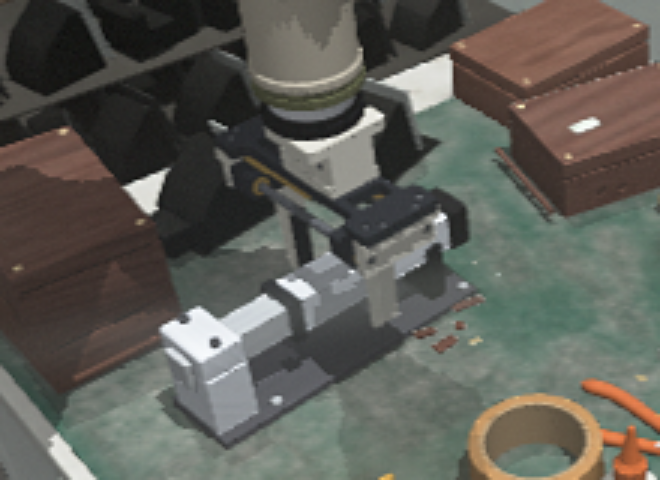

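The fingers straddle the thick leg roughly mid-tube (about pixel (370,290)), one on each side and clear of everything. I'll centre the last 3 mm, then close.

>>> carry_out:
  rows:
    - [9.3,0.05,-0.3,0,0,0,0]
    - [9.3,0,0,0,0,0,0]
    - [9.3,0,0,0,0,0,0]

```text
clock: 3.58
ee_pos: [0.4606, 0.194, 0.0581]
ee_rot: [-0.045, 0.999, 0.0, 0.0]
contact_force: [1.1, 0.4, 0.7]
gripper_width: 0.0929
```

```bash
python3 e.py
```

```text
3.575 [0.4606 0.194  0.0581] 0.09293397459000062 [1.1 0.4 0.7] [-0.4   0.62 -0.15  2.24  0.3   0.3   0.84]
turn [ 0.0003  0.0008 -0.0001] shift cm in tool [0.06 0.03 0.11]
```

>>> carry_out:
  rows:
    - [4.8,0,0,0,0,0,0]
    - [4.2,0,0,0,0,0,0]
    - [3.6,0,0,0,0,0,0]
    - [3.0,0,0,0,0,0,0]
    - [3.0,0,0,0,0,0,0]
    - [3.0,0,0,0,0,0,0]
    - [3.0,0,0,0,0,0,0]
  grip_force: 40

```text
clock: 4.45
ee_pos: [0.4604, 0.1944, 0.0576]
ee_rot: [-0.046, 0.999, 0.0, 0.0]
contact_force: [-0.8, 3.3, 0.6]
gripper_width: 0.0321
```

Width is about 32–34 mm, so the button is pressed flush (it would be 41 mm otherwise). Sliding now along tool −x.

>>> carry_out:
  rows:
    - [3.0,-0.2,0,0,0,0,0]
    - [3.0,-0.3,0,0,0,0,0]
    - [3.0,-0.5,0,0,0,0,0]
    - [3.0,0,0,0,0,0,0]

```text
clock: 4.95
ee_pos: [0.4703, 0.1953, 0.0576]
ee_rot: [-0.046, 0.999, 0.0, -0.0]
contact_force: [-1.4, 3.3, -0.1]
gripper_width: 0.0318
```

```bash
python3 e.py; python3 -c "
from h import *
snap('top','top3');c=cv2.imread('pics/top3.png')[165:310,150:290];cv2.imwrite('pics/top3c.png',cv2.resize(c,None,fx=4,fy=4))"
```

```text
4.95 [0.4703 0.1953 0.0576] 0.03184643093522945 [-1.4  3.3 -0.1] [-0.39  0.63 -0.16  2.22  0.3   0.32  0.85]
turn [ 0.0005 -0.      0.0004] shift cm in tool [ 1.03 -0.01  0.06]
```

View pics/top3c.png

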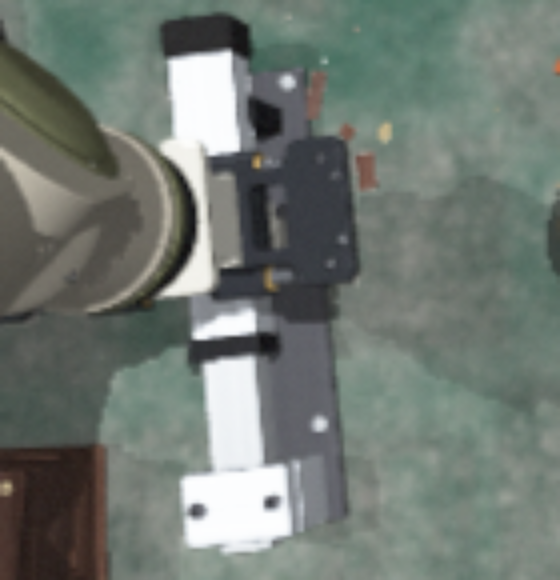

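The foot end has moved from crop row 35 to 15 and the collar from 365 to 345, about 10 mm each, so the sleeve follows the gripper. Continuing.

>>> carry_out:
  rows:
    - [3.0,-0.6,0,0,0,0,0]
    - [3.0,-0.7,0,0,0,0,0]
    - [3.0,-0.7,0,0,0,0,0]
    - [3.0,-0.4,0,0,0,0,0]
    - [3.0,-0.2,0,0,0,0,0]
    - [3.0,-0.15,0,0,0,0,0]
    - [3.0,-0.15,0,0,0,0,0]
    - [3.0,0,0,0,0,0,0]

```text
clock: 6.0
ee_pos: [0.4993, 0.1979, 0.0577]
ee_rot: [-0.046, 0.999, 0.0, 0.0]
contact_force: [-1.3, 4.6, -0.4]
gripper_width: 0.032
```

```bash
python3 e.py
```

```text
6.0 [0.4993 0.1979 0.0577] 0.03198395428585145 [-1.3  4.6 -0.4] [-0.36  0.64 -0.18  2.15  0.3   0.37  0.88]
turn [0.0004 0.0003 0.0005] shift cm in tool [ 3.95 -0.01  0.06]
```

>>> carry_out:
  rows:
    - [3.0,-0.1,0,0,0,0,0]
    - [3.0,-0.05,0,0,0,0,0]
    - [3.0,0,0,0,0,0,0]

```text
clock: 6.38
ee_pos: [0.5006, 0.198, 0.0577]
ee_rot: [-0.046, 0.999, 0.0, 0.0]
contact_force: [-3.1, 4.7, -0.7]
gripper_width: 0.0319
```

>>> carry_out:
  rows:
    - [3.0,-0.1,0,0,0,0,0]
    - [3.0,0,0,0,0,0,0]
    - [3.0,0,0,0,0,0,0]

```text
clock: 6.75
ee_pos: [0.5016, 0.1981, 0.0576]
ee_rot: [-0.046, 0.999, 0.0, 0.0]
contact_force: [-1.8, 5.2, -0.2]
gripper_width: 0.0319
```

```bash
cat > f.py <<'E'
from m import *
import sys
def stn(c,u0,u1):
    W=cloud(c);e=np.array([np.cos(np.radians(5.21)),np.sin(np.radians(5.21))]);n=np.array([-e[1],e[0]]);o=np.array([.46,.1942])
    S=(W[...,:2]-o)@e;T=(W[...,:2]-o)@n;d=c['image'].astype(int).sum(-1)<300
    top=(W[...,2]>.077)&(W[...,2]<.09)&(abs(T)<.022)
    f=top&d&(S>.08)&(S<.19);k=top&d&(S>-.08)&(S<.0)
    return 'foot',S[f].min().round(4),S[f].max().round(4),'collar',(S[k].min().round(4),np.median(S[k]).round(4),S[k].max().round(4)) if k.any() else None
print(stn(np.load('top1.npz'),0,0)); print(stn(np.load('top3.npz'),0,0)); c=snap('top',sys.argv[1]); print(stn(c,0,0)); print(readout.sense()['contact_force'])
E
python3 f.py top4
```

```text
('foot', np.float64(0.1002), np.float64(0.1216), 'collar', (np.float64(-0.0644), np.float64(-0.0581), np.float64(-0.0522)))
('foot', np.float64(0.1092), np.float64(0.1316), 'collar', (np.float64(-0.0542), np.float64(-0.0481), np.float64(-0.0238)))
('foot', np.float64(0.1413), np.float64(0.1628), 'collar', (np.float64(-0.0232), np.float64(-0.017), np.float64(-0.0114)))
[-2.80068315  4.25197396  0.14806068]
```

>>> carry_out:
  rows:
    - [3.0,-0.1,0,0,0,0,0]
    - [3.0,0,0,0,0,0,0]
    - [3.0,0,0,0,0,0,0]

```text
clock: 7.18
ee_pos: [0.5018, 0.1981, 0.0576]
ee_rot: [-0.046, 0.999, -0.0, -0.001]
contact_force: [-5.7, 5.3, 2.0]
gripper_width: 0.0318
```

```bash
python3 f.py top5; python3 e.py
```

```text
('foot', np.float64(0.1002), np.float64(0.1216), 'collar', (np.float64(-0.0644), np.float64(-0.0581), np.float64(-0.0522)))
('foot', np.float64(0.1092), np.float64(0.1316), 'collar', (np.float64(-0.0542), np.float64(-0.0481), np.float64(-0.0238)))
('foot', np.float64(0.1418), np.float64(0.1625), 'collar', (np.float64(-0.0223), np.float64(-0.0167), np.float64(-0.011)))
[-5.01487519  4.96359465  2.39475826]
7.225 [0.5019 0.1981 0.0576] 0.03183174651795314 [-5.   5.   2.4] [-0.36  0.64 -0.18  2.15  0.3   0.37  0.88]
turn [ 0.0001 -0.001   0.0008] shift cm in tool [ 4.2  -0.01  0.07]
```

The sleeve stopped at about 41 mm and the force is rising. I'll back off to confirm it is locked both ways, then centre in the play.

>>> carry_out:
  rows:
    - [3.0,0.1,0,0,0,0,0]
    - [3.0,0.1,0,0,0,0,0]
    - [3.0,0.1,0,0,0,0,0]
    - [3.0,0.1,0,0,0,0,0]
    - [3.0,0,0,0,0,0,0]

```text
clock: 7.85
ee_pos: [0.4995, 0.1979, 0.0577]
ee_rot: [-0.046, 0.999, 0.0, 0.001]
contact_force: [-0.2, 5.2, -1.9]
gripper_width: 0.0319
```

Held on both sides (0.4995 to 0.5018). Centring, then releasing and rising.

>>> carry_out:
  rows:
    - [3.0,-0.1,0,0,0,0,0]
    - [3.0,-0.1,0,0,0,0,0]
    - [3.0,0,0,0,0,0,0]
    - [5.0,0,0,0,0,0,0]
    - [7.5,0,0,0,0,0,0]
    - [9.3,0,0,0,0,0,0]
    - [9.3,0,0,0,0,0,0]
    - [9.3,0,0,0,0,0,0]

```text
clock: 8.85
ee_pos: [0.5007, 0.1975, 0.0576]
ee_rot: [-0.046, 0.999, -0.0, -0.0]
contact_force: [0.1, -1.2, -0.1]
gripper_width: 0.0773
```

>>> carry_out:
  rows:
    - [9.3,0,0,0,0,0,0]
    - [9.3,0,0,-1,0,0,0]
    - [9.3,0,0,-2.5,0,0,0]
    - [9.3,0,0,-2.5,0,0,0]
    - [9.3,0,0,-2.5,0,0,0]
    - [9.3,0,0,-2.5,0,0,0]
    - [9.3,0,0,-2.5,0,0,0]
    - [9.3,0,0,-2.5,0,0,0]
    - [9.3,0,0,-2,0,0,0]

```text
clock: 9.98
ee_pos: [0.5006, 0.1976, 0.2394]
ee_rot: [-0.046, 0.999, 0.0, 0.001]
contact_force: [-0.1, 0.4, -0.3]
gripper_width: 0.0931
```

>>> carry_out:
  rows:
    - [9.3,0,3,0,0,0,0]
    - [9.3,0,3,0,0,0,0]
    - [9.3,0,3,0,0,0,0]
    - [9.3,0,3,0,0,0,0]
    - [9.3,0,3,0,0,0,0]
    - [9.3,0,3,0,0,0,0]
    - [9.3,0,0,0,0,0,0]

```text
clock: 10.85
ee_pos: [0.4832, 0.3794, 0.2382]
ee_rot: [-0.047, 0.999, 0.001, -0.0]
contact_force: [-0.1, -0.4, -0.1]
gripper_width: 0.0931
```

```bash
python3 f.py top6; python3 e.py; python3 -c "
from h import *
c=snap('top','top7')['image'][110:320,150:480,::-1];cv2.imwrite('pics/top7c.png',cv2.resize(c,None,fx=2.4,fy=2.4))"
```

```text
('foot', np.float64(0.1002), np.float64(0.1216), 'collar', (np.float64(-0.0644), np.float64(-0.0581), np.float64(-0.0522)))
('foot', np.float64(0.1092), np.float64(0.1316), 'collar', (np.float64(-0.0542), np.float64(-0.0481), np.float64(-0.0238)))
('foot', np.float64(0.1412), np.float64(0.1614), 'collar', (np.float64(-0.0243), np.float64(-0.0178), np.float64(-0.0122)))
[ 0.01563066 -0.59400799  0.14636898]
10.9 [0.4837 0.3776 0.238 ] 0.09288677515754269 [ 0.  -0.6  0.1] [-0.54  0.47 -0.31  1.84  0.18  0.86  0.72]
turn [ 0.0001 -0.0001  0.0021] shift cm in tool [  4.06 -18.04  18.1 ]
```

View pics/top7c.png

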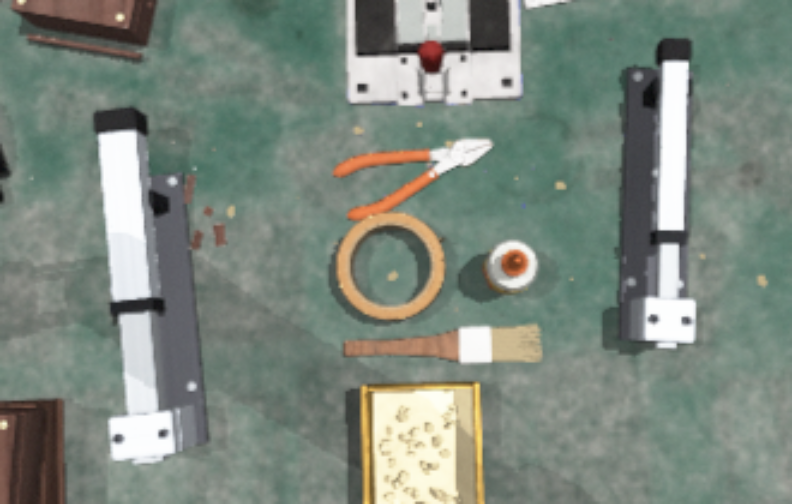

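The thick leg is longer by 40 mm: its collar is now at (137,305) and its foot at (120,120). The thin leg at (670,180) is unchanged and nothing has toppled. The robot is clear, so I'm handing in.

```bash
python3 -c "
from h import *
print(order.close_job())"
```

```text
the job is handed in; nothing more can be done
None
```

The thicker (left) leg is one hole longer, and I handed the job in at about 11 s on the robot's clock. I pinched its button flush, slid the outer tube until it stopped, checked it, let go and moved clear.

- **Travel:** in the last top view the foot end had moved 39.8 mm and the collar 40.3 mm, against a target of 40 mm.
- **Locked in the hole:** while still gripped, the tube stopped in both directions with about 2.3 mm of total travel. That is slightly more than the stated 1 mm of play if it counts each way. The button itself was never seen because it faces away from both cameras, so the snap is judged from these stops and the travel.
- **Grip reading:** the gripper showed about 32 mm on the 34 mm tube. I put this down to pad give or sensor offset.
- **Everything else:** the thin leg looks unchanged in the last picture and nothing fell. The highest force I read was about 8 N, and it was near zero after release.

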